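Knock the stuck insert out of the die

TASK

Take the red pin punch from its blue holder and, holding it at the slant of the die, find the off-centre access hole in the grey cover and push the stuck brass insert out through the bottom, so that it drops into the green bin of the die stand. Feel for the hole gently, never lean hard on the die; then stand the punch back fully home and upright in its holder, and leave everything else where it is.

Things in the scene. Friction and masses are not known exactly. Their poses are not given: they have to be found in the camera images.
- die: Green die stand, fixed; origin on the table top, z up. Base plate 160 x 120 x 10 mm, centre at x = +10 mm. Green cheeks (outer faces y = +-46 mm) carry a steel block leaning 30 deg back toward the die's -x. A round bore runs through it; the push direction along the bore is (0.5, 0, -0.866) in the die frame. Block and cover reach up to z = 168 mm.
- cover_mid (a point): Point (-20, 0, 152) mm in the die frame, on the slanted outer face of the grey cover plate (62 x 60 x 10 mm) that lies on the block, level with the bore's axis. The cover's one access hole, 11 mm round with 1 mm edge break, is centred here but for an unreported offset of up to 8 mm along +y or -y of the die: find it by feel or by eye. Axes as the die's.
- seat (a point): Point on the bore's axis 13 mm below the cover's outer face, measured along the push direction; axes as the die's. Under the cover the bore is 32 mm in diameter and runs from 10 to 56 mm deep, where it opens above the bin.
- bin_mid (a point): Centre of the bin's black floor, (16, 0, 12) mm in the die frame. The bin is open on top, below the block: inner x -49 to +81 mm, inner y +-40 mm, green walls up to z = 46 mm.
- insert: Stuck brass insert, solid cylinder 30 mm in diameter, 24 mm long, 100 to 200 g; origin at the centre of its lower end, z along its axis, against the push. It starts in the bore, upper end 11 to 14 mm below the cover's outer face, held by two sprung balls 38 mm deep; about 10 to 25 N pushes it past them. It drops out once its upper end is some 40 to 54 mm deep.
- holder: Blue block holder, fixed: 64 x 64 x 72 mm on an 80 mm foot plate, origin at the centre of its underside, z up. A hole 14 mm across with a 2 mm chamfer runs down its centre from the top (z = 72 mm).
- drift: Pin punch, 120 g, standing in the holder. Origin at the underside of its collar, z up its axis. Below: steel pin 9 mm in diameter, 66 mm long. Above: collar 26 mm in diameter, z 0 to 4 mm; square red grip 16 x 16 mm, flats facing its x and y, z 4 to 72 mm; round head 16 mm in diameter, z 72 to 80 mm; it balances at z = 41 mm. Fully home, the collar rests on the holder's top, 72 mm above the table.
- drift_tip (a point): End of the punch's pin, 66 mm below its origin.
- spray_can: Bystander: red and white aerosol can, 59 mm in diameter, 198 mm tall, origin under its centre.
- tea_mug: Bystander: green and white mug, 88 mm tall, origin under its centre.
- tape_roll: Bystander: roll of masking tape lying flat, 96 mm in diameter, 25 mm high.
- flat_bar: Bystander: dark flat steel offcut, 50 x 140 x 8 mm.

How it is judged:
On the way, in this order (a step that is already met when the one before it is completed fails the run):
1. the punch's pin is in the access hole (x of drift_tip in the frame of seat between -0.005 and 0.009 m and z of drift_tip in the frame of seat between -0.012 and 0.006 m and y of drift_tip in the frame of seat between -0.011 and 0.011 m), for 0.05 s.
2. the insert has dropped into the bin (z of insert in the frame of die below 0.05 m and x of insert in the frame of die between -0.049 and 0.081 m and y of insert in the frame of die between -0.04 and 0.04 m), for 0.2 s.
At the end, for the whole second after the job is handed in: The insert lies at rest inside the bin of the die stand; the punch stands in its holder, upright within 0.1 rad, its collar within 4 mm of the holder's top and within 6 mm of its centre, at rest and released (all of step 2 and linear speed of each of insert, drift below 0.02 m/s and horizontal distance between drift and holder below 0.006 m and z of drift in the frame of holder below 0.076 m and angle between drift's own z axis and vertical below 0.1 rad); the robot touches nothing.
It fails at once if the punch is pressed on the die with more than 60 N (contact force between drift and die above 60 N or contact force between drift and cover above 60 N).
It fails at once if the robot itself leans on the die with more than 30 N (contact force between any of the arm, the fingers and die above 30 N).
It fails at once if a bystander is moved by more than 30 mm or the can or mug is tipped (distance of any of spray_can, tea_mug, tape_roll, flat_bar from where it was at the start of the episode above 0.03 m or angle between any of spray_can, tea_mug's own z axis and vertical above 0.5 rad).
It also fails if it takes over 72 s, if anything falls off the work surface, if the arm or the gripper's body presses on something with over 40 N, if the wrist force passes 120 N, or if a joint passes its speed limit or range.

ROBOT

A 6-joint arm with a two-finger parallel gripper is mounted at the origin on the work surface; the furniture and walls round the work are solid. World frame = base frame: x ahead of the robot, y to its left, z up, the work surface at z = 0. Lengths are in m, angles in rad, forces in N, time in s.
With the tool pointing down it reaches from about 0.35 to 0.8 m from the base axis. Payload 7.3 kg.
Tool frame: the origin (TCP) lies between the finger pads; the fingertips stand 25 mm ahead of it and the grasp point (between the pads) lies 6 mm ahead of it (r.tip_extent is the distance from the TCP to the fingertips, in m); z points along the fingers, y is the line along which they close (so a half turn about z gives the same grasp; the last joint's range is limited). The gripper opens to 85 mm and grips with 20 to 120 N. Pads are 22 mm wide; open, the fingers measure 114 mm over their backs; the gripper's body (76 mm by 85 mm) begins 54 mm behind the grasp point. The pads swing forward as they close: fully open they stand 13 mm farther back than shut.
Start: joints at [1.045, 0.342, 1.524, -0, 1.275, -0.146], TCP at [0.195, 0.488, 0.256] pointing down, gripper open.
Joint ranges: [-2.53, 2.53], [-0.77, 2.02], [0.04, 2.7], [-1, 4.14], [0.28, 2.66], [-3.11, 3.11]. Speed limits (rad/s): [2.57, 2.57, 3.14, 3.14, 3.14, 3.14].

INTERFACE

Orientations are given as a unit quaternion [x, y, z, w].
In Python, from workcell import r, command_gripper, optics gives the robot as it stands. The module is installed in compiled form; this text tells all that it offers. Calls block until the motion is done:
- r.reach(position, orientation): joint-space move of the TCP to a pose.
- r.move_straight(position, orientation=None, speed=0.15, max_force=None): straight line of the TCP; orientation=None keeps the orientation; speed is the mean speed in m/s. With max_force (N) it stops when the force on the tool has changed by that much, and returns True; else False.
- r.movej(angles): joint-space move.
- command_gripper(opening, force=None): finger opening in m; force is the grip in N (None keeps the last); returns when the fingers have stopped.
- r.hold(seconds).
- r.solve_ik(position, orientation): joint angles nearest the present ones, or None.
- r.read_state(): the state.
- optics.get_image(name): name is "scene" or "top" or "wrist"; returns (picture, depth): 480x640x3 uint8, red, green, blue; 480x640 float32, m along the optical axis (not along the pixel's ray), 0 where there is no reading.
- optics.camera_model(name): a dict with "K" (3x3 intrinsics, pixels), "R" (3x3) and "t" (3): a world point X has camera coordinates R X + t; the wrist camera has in their place "tool_from_camera" (4x4, takes a point from camera to tool coordinates, whose origin is the TCP and whose axes are the flange's). Camera axes: x right, y down, z forward; pixel columns grow to the right and rows downward; lengths in m; the calibration is good to about 2 mm. A picture is of the moment at which its call begins: read the wrist's pose just before it. camera_model takes no time and is no camera call.
A pose or a line that the arm cannot do raises r.PlanningError and nothing moves.
- r.finish_job(): hands the job in; it is judged then, once.
The state is a dict: "time_s": time; "joint_positions": joint angles; "dq": joint speeds; "tau": joint torques, N m; "eef_pos": TCP position; "eef_rot": TCP orientation; "contact_force": force on the tool from outside, world axes, zero at the start; "torque": the same for the moment, N m; "grip_width": finger opening in m; "grip_force": force on a finger pad.
Only numpy, scipy, OpenCV 4.12 (cv2) and the standard library are available. Lean on these libraries where they do the work, as an engineer would, in place of code of your own. Each camera call takes 0.05 s, during which the arm holds its last target. There are 200 camera calls.

## Working session

There is one attempt and no reset: what is moved stays moved. The work goes in short steps, each a Python script; the robot and the scene stay as the last script left them, time stands still between calls to the robot, and variables do not carry over. Pictures are saved under pics/ and viewed, at most 10 in all, crops included, and the job is handed in when it is done.

```bash
mkdir -p pics
python3 - <<'E'
from workcell import r,optics
import cv2,numpy as np
for n in("scene","top"):
    im,d=optics.get_image(n);cv2.imwrite(f"pics/{n}0.png",im[:,:,::-1]);m=optics.camera_model(n)
    np.savez(f"{n}0.npz",im=im,d=d,K=m["K"],R=m["R"],t=m["t"]);print(n,np.round(m["K"],1).tolist(),np.round(-m["R"].T@m["t"],3),np.round(m["R"],2).tolist())
print(optics.camera_model("wrist"));s=r.read_state();print(s)
E
```

```text
scene [[556.4, 0.0, 319.6], [0.0, 556.4, 232.3], [0.0, 0.0, 1.0]] [-0.71  -0.65   0.742] [[0.44, -0.9, 0.03], [-0.36, -0.2, -0.91], [0.82, 0.39, -0.41]]
top [[501.6, 0.0, 321.9], [0.0, 501.6, 226.9], [0.0, 0.0, 1.0]] [0.211 0.037 1.308] [[-0.31, -0.95, 0.0], [-0.92, 0.3, -0.25], [0.24, -0.08, -0.97]]
{'K': array([[336.2801601 ,   0.        , 322.04203859],
       [  0.        , 336.2801601 , 236.83880347],
       [  0.        ,   0.        ,   1.        ]]), 'tool_from_camera': array([[-2.93857790e-05, -9.46152511e-01, -3.23721216e-01,
         8.29303911e-02],
       [ 9.99999956e-01,  6.76528344e-05, -2.88506506e-04,
        -2.51807499e-04],
       [ 2.94871813e-04, -3.23721210e-01,  9.46152467e-01,
        -1.18735728e-01],
       [ 0.00000000e+00,  0.00000000e+00,  0.00000000e+00,
         1.00000000e+00]])}
{'time_s': 0.1, 'joint_positions': array([ 1.04503238e+00,  3.42649590e-01,  1.52491666e+00,  1.34685037e-05,
        1.27540652e+00, -1.46010453e-01]), 'dq': array([-0.00073863, -0.00219125, -0.00084654, -0.00023476,  0.00100941,
       -0.00124869]), 'tau': array([ 2.51881604e-03, -4.34445047e+01, -2.46492362e+01, -2.40327090e-04,
        4.52545850e-03,  1.56591096e-05]), 'eef_pos': array([0.19443049, 0.48732275, 0.25569892]), 'eef_rot': array([ 1.88739742e-01,  9.82026901e-01, -6.49372558e-04, -2.33528921e-04]), 'contact_force': array([-0.7045132 , -0.18775217, -0.07195049]), 'torque': array([-0.05469682, -0.00817197,  0.00492769]), 'grip_force': 0.0, 'grip_width': 0.0854333658035934}
```

View pics/scene0.png

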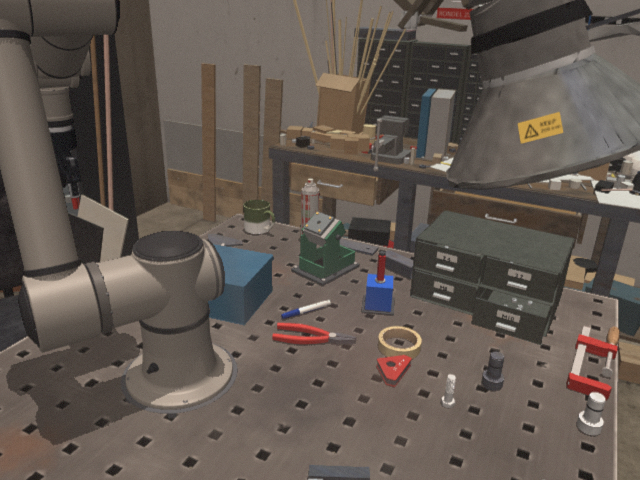

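View pics/top0.png

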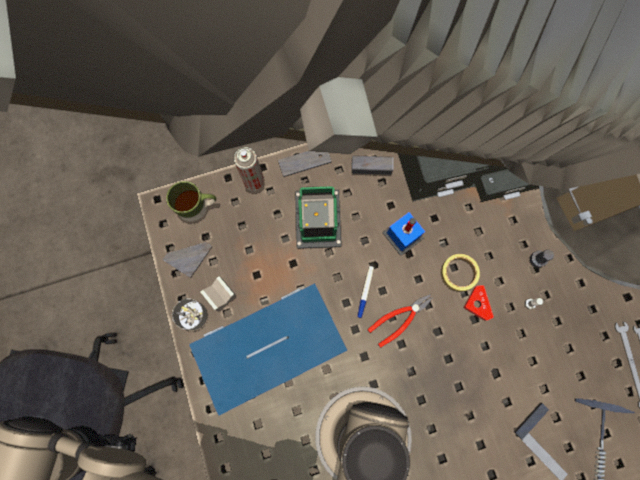

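Scene: the die is at about (325,245), the holder with its red punch at (380,290), and a lamp hood and drawers crowd the right side. Top: die at (318,215), holder at (406,232). Next I'll turn these into world coordinates.

```bash
cat > h.py <<'E'
import numpy as np,cv2
def cloud(f):
    z=np.load(f);d=z["d"];v,u=np.indices(d.shape)
    P=np.stack([u*1.,v*1.,np.ones(d.shape)],-1)@np.linalg.inv(z["K"]).T*d[...,None]
    return z["im"],(P-z["t"])@z["R"],d>0
E
python3 - <<'E'
from h import *
for f in("top0","scene0"):
    im,P,ok=cloud(f+".npz");hsv=cv2.cvtColor(im,cv2.COLOR_RGB2HSV);H,S,V=cv2.split(hsv)
    box=(slice(180,255),slice(285,440)) if f=="top0" else (slice(195,320),slice(285,410))
    w=np.zeros_like(ok);w[box]=1
    for n,a,b in(("blue",105,128),("green",65,95),("red",0,8)):
        m=ok&w&(H>=a)&(H<=b)&(S>120);q=P[m];print(f,n,m.sum(),np.round(np.percentile(q,[2,50,98],axis=0),3).tolist())
        for lo,hi in((-.01,.006),(.006,.015),(.035,.06),(.066,.078),(.1,.18)):
            s=q[(q[:,2]>lo)&(q[:,2]<hi)]
            if len(s)>15:
                c,sz,an=cv2.minAreaRect((s[:,:2]*1000).astype(np.float32));print("  z",lo,hi,len(s),np.round(c,1),np.round(sz,1),round(an,1),'zmed',round(float(np.median(s[:,2])),4))
    if f=="top0":
        # obstacles map: highest points
        for (u,v) in((318,215),(317,213),(246,160),(187,200),(372,163),(305,162),(480,170),(335,110),(405,227),(461,272)):print(u,v,np.round(P[v,u],3))
a=cv2.imread("pics/top0.png")[175:260,285:435];b=cv2.imread("pics/scene0.png")[195:320,285:410]
cv2.imwrite("pics/c0.png",np.vstack([cv2.resize(a,(600,340),interpolation=2)]))
E
```

```text
top0 blue 668 [[0.404, -0.304, 0.007], [0.433, -0.255, 0.073], [0.474, -0.229, 0.079]]
  z 0.035 0.06 75 [ 420.7 -257.9] [88.  42.5] 66.0 zmed 0.0481
  z 0.066 0.078 458 [ 441.4 -266.1] [63.5 65.8] 19.3 zmed 0.0737
top0 green 376 [[0.484, -0.122, 0.016], [0.524, -0.068, 0.046], [0.634, -0.01, 0.16]]
  z 0.035 0.06 175 [558.8 -66. ] [ 87.6 139. ] 74.0 zmed 0.0454
  z 0.1 0.18 101 [537.9 -60.4] [89.3 80.8] 73.6 zmed 0.1417
top0 red 37 [[0.432, -0.266, 0.082], [0.436, -0.261, 0.115], [0.441, -0.257, 0.147]]
  z 0.1 0.18 26 [ 436.3 -261.3] [11.1  3.3] 47.7 zmed 0.1256
318 215 [ 0.524 -0.057  0.152]
317 213 [ 0.53  -0.057  0.148]
246 160 [0.697 0.067 0.189]
187 200 [0.704 0.252 0.03 ]
372 163 [ 0.647 -0.25   0.041]
305 162 [ 0.718 -0.082  0.009]
480 170 [ 0.509 -0.468  0.157]
335 110 [0.279 0.01  1.168]
405 227 [ 0.442 -0.258  0.098]
461 272 [ 0.3   -0.379  0.003]
scene0 blue 874 [[0.286, -0.304, 0.008], [0.414, -0.273, 0.049], [0.468, -0.097, 0.072]]
  z 0.006 0.015 127 [ 356.2 -193.8] [ 22.3 259.1] 33.7 zmed 0.011
  z 0.035 0.06 224 [ 411.3 -276.7] [13.9 60.9] 20.9 zmed 0.0481
  z 0.066 0.078 285 [ 441.  -265.5] [75.2 62.2] 19.9 zmed 0.0699Traceback (most recent call last):
  File "<stdin>", line 7, in <module>
    return _quantile_unchecked(
        a, q, axis, out, overwrite_input, method, keepdims, weights)
    return _ureduce(a,
                    func=_quantile_ureduce_func,
    ...<5 lines>...
                    overwrite_input=overwrite_input,
                    method=method)
    r = func(a, **kwargs)
    result = _quantile(arr,
                       quantiles=q,
    ...<2 lines>...
                       out=out,
                       weights=wgt)
    slices_having_nans = np.isnan(arr[-1, ...])
                                  ~~~^^^^^^^^^
IndexError: index -1 is out of bounds for axis 0 with size 0
```

```bash
cat >> h.py <<'E'
from workcell import r,optics,command_gripper
from scipy.spatial.transform import Rotation as Ro
def quat(z,x):
    z=z/np.linalg.norm(z);x=x-z*(x@z);x/=np.linalg.norm(x)
    return Ro.from_matrix(np.stack([x,np.cross(z,x),z],1)).as_quat()
def die(yaw=np.deg2rad(-16),o=(.5434,-.0616,0)):
    T=np.eye(4);T[:3,:3]=Ro.from_euler('z',yaw).as_matrix();T[:3,3]=o;return T
PUSH=np.array([.5,0,-.8660254])
def shot(n):
    s=r.read_state();im,d=optics.get_image("wrist");m=optics.camera_model("wrist")
    T=np.eye(4);T[:3,:3]=Ro.from_quat(s["eef_rot"]).as_matrix();T[:3,3]=s["eef_pos"]
    C=np.linalg.inv(T@m["tool_from_camera"]);np.savez(n+".npz",im=im,d=d,K=m["K"],R=C[:3,:3],t=C[:3,3],T=T)
    cv2.imwrite(f"pics/{n}.png",im[:,:,::-1]);return s
E
python3 - <<'E'
from h import *
im,P,ok=cloud("top0.npz")
for u,v in((270,345),(220,390),(330,310),(470,185),(420,170)):print(u,v,np.round(P[v,u],3))
q=r.read_state()["joint_positions"]
D=die();p=D[:3,:3]@PUSH;cm=(D@[-.02,0,.152,1])[:3];h=np.array([.441,-.266,.15])
for k in range(8):
    a=np.deg2rad(45*k)
    x=D[:3,:3]@Ro.from_rotvec(PUSH*a).apply([.866,0,.5])
    g=r.solve_ik(cm-.12*p,quat(p,x));g2=r.solve_ik(cm-.04*p,quat(p,x))
    b=np.deg2rad(19.5+45*k);g3=r.solve_ik(h+[0,0,.12],quat(np.array([0,0,-1.]),np.array([np.cos(b),np.sin(b),0])))
    f=lambda g:None if g is None else np.round(g,2).tolist()
    print(k,f(g),f(g2),f(g3))
E
```

```text
270 345 [0.27  0.14  0.134]
220 390 [0.211 0.279 0.112]
330 310 [ 0.313 -0.02   0.001]
470 185 [ 0.513 -0.487  0.017]
420 170 [ 0.551 -0.325  0.168]
0 [-0.23, 0.02, 2.06, -0.04, 0.55, 1.65] [-0.24, 0.2, 2.08, -0.06, 0.34, 1.66] [-0.69, 0.31, 1.53, -0.0, 1.3, 0.54]
1 [-0.23, 0.02, 2.06, -0.04, 0.55, 2.43] [-0.24, 0.2, 2.08, -0.06, 0.34, 2.45] [-0.69, 0.31, 1.53, -0.0, 1.3, -0.25]
2 [-0.23, 0.02, 2.06, -0.04, 0.55, -3.07] [-0.24, 0.2, 2.08, -0.06, 0.34, -3.05] [-0.69, 0.31, 1.53, -0.0, 1.3, -1.03]
3 [-0.23, 0.02, 2.06, -0.04, 0.55, -2.28] [-0.24, 0.2, 2.08, -0.06, 0.34, -2.27] [-0.69, 0.31, 1.53, -0.0, 1.3, -1.82]
4 [-0.23, 0.02, 2.06, -0.04, 0.55, -1.5] [-0.24, 0.2, 2.08, -0.06, 0.34, -1.48] [-0.69, 0.31, 1.53, -0.0, 1.3, -2.6]
5 [-0.23, 0.02, 2.06, -0.04, 0.55, -0.71] [-0.24, 0.2, 2.08, -0.06, 0.34, -0.69] [-0.69, 0.31, 1.53, -0.0, 1.3, 2.9]
6 [-0.23, 0.02, 2.06, -0.04, 0.55, 0.08] [-0.24, 0.2, 2.08, -0.06, 0.34, 0.09] [-0.69, 0.31, 1.53, -0.0, 1.3, 2.11]
7 [-0.23, 0.02, 2.06, -0.04, 0.55, 0.86] [-0.24, 0.2, 2.08, -0.06, 0.34, 0.88] [-0.69, 0.31, 1.53, -0.0, 1.3, 1.32]
```

Run:
```python
from h import *
D=die();p=D[:3,:3]@PUSH;cm=(D@[-.02,0,.152,1])[:3]
r.reach(cm-.125*p,quat(p,D[:3,:3]@np.array([-.866,0,-.5])));r.hold(.3);shot("wd")
b=np.deg2rad(109.5)
r.reach([.441,-.266,.28],quat(np.array([0,0,-1.]),np.array([np.cos(b),np.sin(b),0])));r.hold(.3);s=shot("wh")
print(s["time_s"],s["contact_force"],s["joint_positions"])
cv2.imwrite("pics/both.png",np.vstack([cv2.imread("pics/wd.png")[90:390,:],cv2.imread("pics/wh.png")[90:390,:]]))
```

```text
3.7833 [0.71855955 0.18926557 0.03785138] [-6.89771422e-01  3.04384455e-01  1.51104982e+00  3.70025302e-05
  1.32556479e+00 -1.03220977e+00]
```

View pics/both.png

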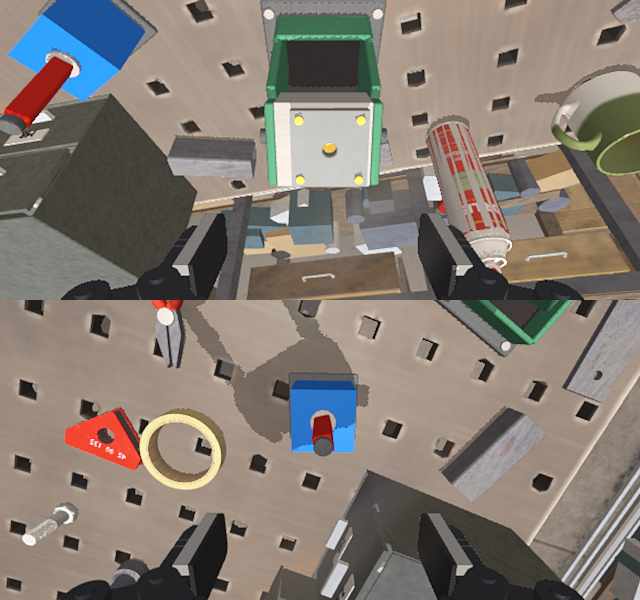

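Top half (die): the hole shows brass at (329,238), between screws at columns about 300 and 361. Bottom half (holder): the punch is upright, with its head at (323,236), and a drawer corner sits near (370,260). Next I'll refine both numerically.

Run:
```python
from h import *
im,P,ok=cloud("wd.npz");H,S,V=cv2.split(cv2.cvtColor(im,cv2.COLOR_RGB2HSV));D=die()
L=(P-D[:3,3])@D[:3,:3] # die frame
c=ok&(abs(L[...,1])<.06)&(abs(L[...,0])<.1)
# cover plane
g=c&(S<50)&(V>120)&(L[...,2]>.11);X=L[g];
n=PUSH;dep=(X-[-.02,0,.152])@n;print("cover depth med",np.median(dep),g.sum())
pl=X[abs(dep-np.median(dep))<.004];ct=pl.mean(0);nv=np.linalg.svd(pl-ct,full_matrices=False)[2][2];print("normal",np.round(nv,3),"ct",np.round(ct*1e3,1))
uv=np.stack([pl[:,1],(pl-[-.02,0,.152])@[.866,0,.5]],1)*1e3
print("cover rect (y,upslope)",cv2.minAreaRect(uv.astype(np.float32)))
y=c&(H>15)&(H<35)&(S>110)&(L[...,2]>.1)
nn,lab,st,ce=cv2.connectedComponentsWithStats(y.astype(np.uint8))
z=np.load("wd.npz");C=-z["R"].T@z["t"];Cd=(C-D[:3,3])@D[:3,:3]
for i in range(1,nn):
    if st[i,4]>8:
        u,v=ce[i];ray=((np.linalg.inv(z["K"])@[u,v,1])@z["R"])@D[:3,:3]
        k=((np.array([-.02,0,.152])-Cd)@n+np.median(dep))/(ray@n);q=Cd+k*ray;print(np.round(ce[i],1),st[i,2:],"y,up",np.round([q[1]*1e3,(q-[-.02,0,.152])@[.866,0,.5]*1e3],1))
gr=c&(H>60)&(H<95)&(S>90)
for lo,hi in((.04,.05),(.06,.17)):
    s=L[gr&(L[...,2]>lo)&(L[...,2]<hi)];print("green",lo,np.round(cv2.minAreaRect((s[:,:2]*1e3).astype(np.float32))[0],1),cv2.minAreaRect((s[:,:2]*1e3).astype(np.float32))[1:],"y range",np.percentile(s[:,1],[1,99]))
im,P,ok=cloud("wh.npz");H,S,V=cv2.split(cv2.cvtColor(im,cv2.COLOR_RGB2HSV));N=ok&(np.hypot(P[...,0]-.441,P[...,1]+.266)<.06)
s=P[N&(H>100)&(H<125)&(S>120)&(P[...,2]>.066)&(P[...,2]<.08)];print("holder",cv2.minAreaRect((s[:,:2]*1e3).astype(np.float32)),np.median(s[:,2]))
t=P[N&(P[...,2]>.148)];print("head",len(t),np.median(t[:,2]),cv2.minEnclosingCircle((t[:,:2]*1e3).astype(np.float32)))
s=P[N&(P[...,2]>.08)&(P[...,2]<.142)&((H<8)|(H>172))&(S>120)];print("grip",len(s),cv2.minAreaRect((s[:,:2]*1e3).astype(np.float32)))
o=ok&(np.hypot(P[...,0]-.441,P[...,1]+.266)>.06)&(P[...,2]>.06)&(P[...,2]<.25);q=P[o]-[.441,-.266,0];dd=np.hypot(q[:,0],q[:,1]);i=np.argsort(dd)[:400:60];print(np.round(P[o][i],3),dd[i])
```

```text
cover depth med 0.0009402306115201234 8796
normal [ 0.5    0.001 -0.866] ct [-18.    5.8 152.3]
cover rect (y,upslope) ((5.855381011962891, 3.1772422790527344), (62.742034912109375, 60.193084716796875), 89.86791229248047)
[298.2 210. ] [ 9  9 64] y,up [-17.8 -20.1]
[360.3 210. ] [ 9  9 63] y,up [ 28.6 -20.2]
[329.1 237.9] [13  9 93] y,up [5.4 1.9]
[299.8 269.3] [ 8  8 51] y,up [-17.7  28.3]
[358.3 269.3] [ 8  8 51] y,up [28.8 28.3]
green 0.04 [-20.8   0.9] ((64.44561767578125, 89.79278564453125), 0.7514580488204956) y range [-0.04309228  0.044501  ]
green 0.06 [-13.8  -1.4] ((64.18238067626953, 95.71385192871094), 0.33816468715667725) y range [-0.04428363  0.04580181]
holder ((442.85247802734375, -265.9864501953125), (63.93912887573242, 64.41563415527344), 18.999597549438477) 0.07306860838192425
head 38690 0.3353042135081352 ((440.9797058105469, -265.9356994628906), 59.99324035644531)
grip 308 ((439.33660888671875, -259.71575927734375), (15.829161643981934, 3.4762473106384277), 24.132688522338867)
[[ 0.518 -0.328  0.134]
 [ 0.523 -0.323  0.119]
 [ 0.523 -0.324  0.13 ]
 [ 0.518 -0.33   0.12 ]
 [ 0.524 -0.323  0.099]
 [ 0.524 -0.323  0.084]
 [ 0.525 -0.323  0.147]] [0.09868238 0.09987776 0.10012839 0.10034556 0.10065328 0.1009303
 0.10123883]
```

Run:
```python
from h import *
im,P,ok=cloud("wh.npz");H,S,V=cv2.split(cv2.cvtColor(im,cv2.COLOR_RGB2HSV));N=ok&(np.hypot(P[...,0]-.441,P[...,1]+.266)<.03)
s=P[N&(P[...,2]>.085)&(P[...,2]<.14)&((H<8)|(H>172))&(S>120)]*1e3
vx,vy,x0,y0=cv2.fitLine(s[:,:2].astype(np.float32),cv2.DIST_HUBER,0,.01,.01).ravel();a=np.degrees(np.arctan2(vy,vx));a=(a+45)%90-45;print("face yaw",a,x0,y0,s[:,2].mean())
if not 10<a<35:a=21
b=np.deg2rad(90+a);q=quat(np.array([0,0,-1.]),np.array([np.cos(b),np.sin(b),0]))
xy=[.4428,-.2662]
r.move_straight([*xy,.24],q,.15)
print("bump",r.move_straight([*xy,.123],None,.1,max_force=12),r.read_state()["eef_pos"])
command_gripper(0.0,100);st=r.read_state();print(st["grip_width"],st["grip_force"],st["contact_force"],st["time_s"],st["eef_pos"])
```

```text
face yaw 31.15644 438.1164 -259.69113 115.43599415409184
bump False [ 0.44311713 -0.26646957  0.12358906]
0.014808857487194996 97.39087700843811 [-1.58367529 -0.76769013  3.5862191 ] 6.2083 [ 0.44289129 -0.26634548  0.12327428]
```

Run:
```python
from h import *
p=r.read_state()["eef_pos"];r.move_straight([p[0],p[1],p[2]+.11],None,.12);r.hold(.3)
s=shot("wg");print(s["contact_force"],s["torque"],s["grip_width"],s["eef_pos"],s["eef_rot"],s["time_s"])
cv2.imwrite("pics/wgc.png",cv2.resize(cv2.imread("pics/wg.png")[140:440,170:470],(600,600)))
```

```text
[ 0.29265678 -0.24447736 -0.63993058] [ 0.04895316  0.03936696 -0.00880516] 0.014940827599450434 [ 0.44278697 -0.26629338  0.23286593] [ 4.91257406e-01  8.71014353e-01  6.83320133e-05 -3.91380977e-04] 7.575
```

View pics/wgc.png

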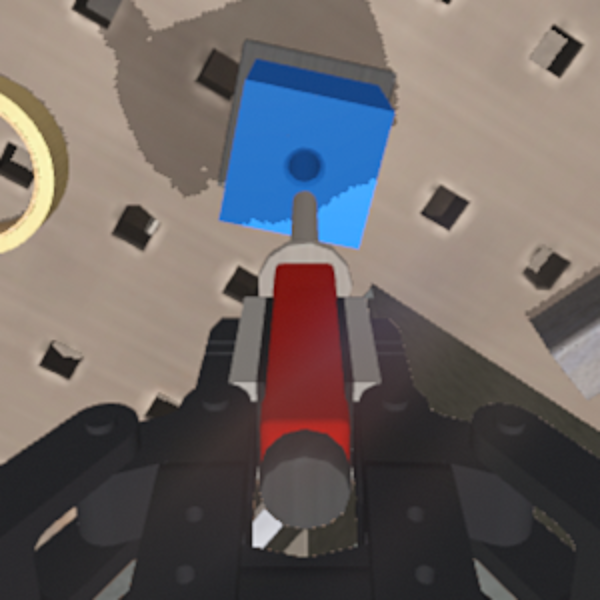

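The punch hangs straight in the grip, with its tip at full-frame pixel (322.5,236.5) and the holder hole below it. I'll move to a hover over the die hole.

```bash
cat >> h.py <<'E'
UP=np.array([.8660254,0,.5]);D=die();DR=D[:3,:3];Q=quat(DR@PUSH,DR@-UP);TIP=.117
def tcp(y,up,dep,dy=0.): # mm in die cover coords (my frame) for tip
    l=np.array([-.02,0,.152])+np.array([0,y,0])/1e3+UP*up/1e3+PUSH*(dep/1e3-TIP);return D[:3,3]+DR@l
def where():
    s=r.read_state();l=(s["eef_pos"]+Ro.from_quat(s["eef_rot"]).apply([0,0,TIP])-D[:3,3])@DR-[-.02,0,.152]
    return np.round(np.array([l[1],l@UP,l@PUSH])*1e3,2),np.round(s["contact_force"]@DR@np.stack([[0,1,0],UP,PUSH],1),2),round(s["time_s"],1)
E
python3 - <<'E'
from h import *
m=optics.camera_model("wrist");c=np.linalg.inv(m["tool_from_camera"])
for x in(-.0045,0,.0045):
    a=c@[x,0,.117,1];u=m["K"]@a[:3];print("exp tip px",u[:2]/u[2])
p=r.read_state()["eef_pos"];r.move_straight([p[0],p[1],.34],None,.2)
r.reach(tcp(5.5,3.6,-60),Q);r.move_straight(tcp(5.5,3.6,-8),Q,.1,max_force=8);r.hold(.4);print(where());shot("w1")
cv2.imwrite("pics/w1c.png",cv2.resize(cv2.imread("pics/w1.png")[190:290,255:388],(798,600),interpolation=cv2.INTER_CUBIC))
E
```

```text
exp tip px [321.98125467 245.29693468]
exp tip px [321.98072612 239.61627087]
exp tip px [321.98019137 233.86896347]
(array([ 5.57,  3.84, -8.31]), array([ 0.4 , -1.51,  0.88]), 10.3)
```

View pics/w1c.png

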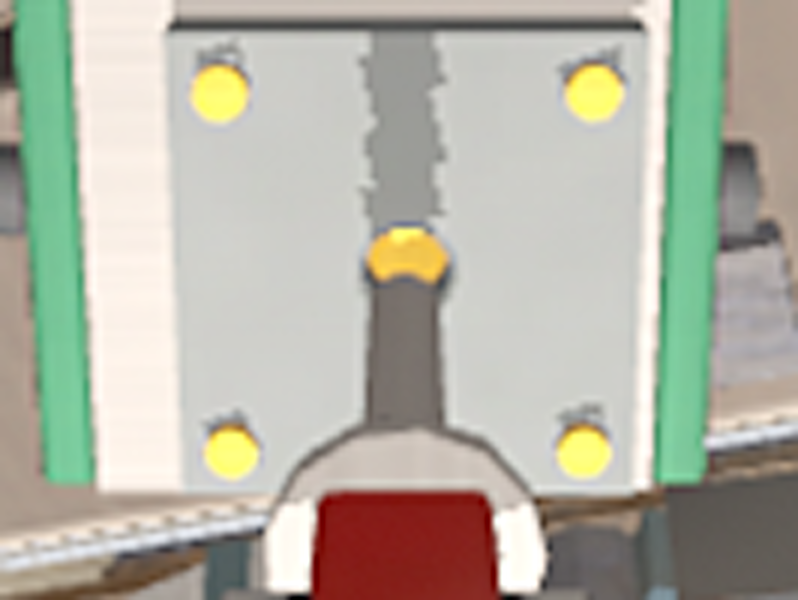

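The pin tip ends at about (322.4,235.8) full-frame and the hole is centred at about (322.8,234.5), so y is within 0.3 mm. The tip sits a little too far upslope. I'll shift it and come in closer.

Run:
```python
from h import *
r.move_straight(tcp(5.7,1.6,-7),Q,.05,max_force=6)
print(r.move_straight(tcp(5.7,1.6,-.5),Q,.02,max_force=4));r.hold(.3);print(where());shot("w2")
cv2.imwrite("pics/w2c.png",cv2.resize(cv2.imread("pics/w2.png")[200:275,272:372],(800,600),interpolation=cv2.INTER_CUBIC))
```

```text
False
(array([ 5.71,  1.66, -0.55]), array([-0.5 , -0.75,  1.28]), 11.4)
```

View pics/w2c.png

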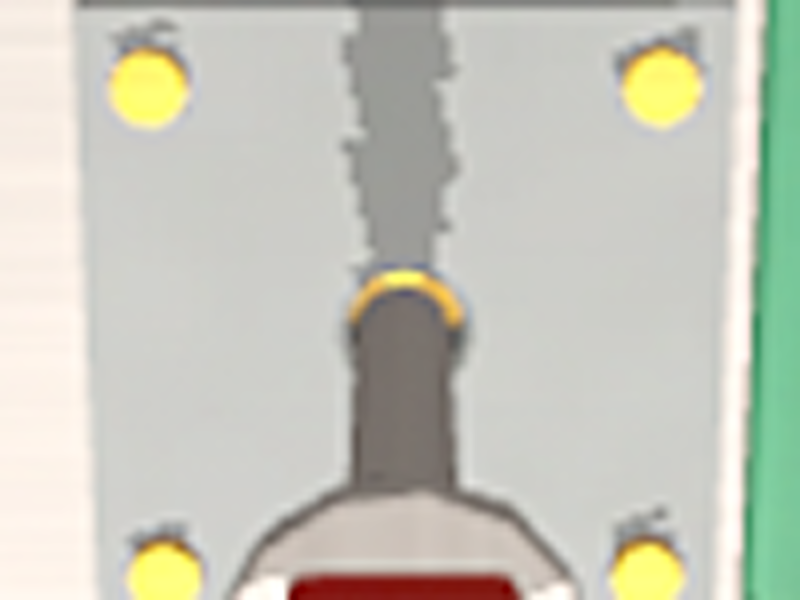

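The pin is over the hole and centred sideways within 0.1 mm, with a thin brass crescent of about 1.7 mm ahead of it. I'll go in gently.

Run:
```python
from h import *
r.move_straight(tcp(5.75,1.3,-.5),Q,.02,max_force=4)
print(r.move_straight(tcp(5.75,1.3,11),Q,.02,max_force=6));r.hold(.2);print(where())
```

```text
False
(array([ 5.74,  1.4 , 10.94]), array([0.06, 0.69, 2.28]), 12.6)
```

Run:
```python
from h import *
r.hold(.1)
for d in(16,20,25,30,35,40,45,50,54,57):
    b=r.move_straight(tcp(5.75,1.3,d),Q,.03,max_force=40);w=where();print(d,b,w)
    if b:break
```

```text
16 False (array([ 5.9 ,  1.5 , 15.99]), array([ 1.8 ,  0.94, -2.2 ]), 13.0)
20 False (array([ 5.77,  1.44, 19.99]), array([-0.09, -0.08, -0.98]), 13.3)
25 False (array([ 5.65,  1.36, 25.22]), array([0.48, 1.99, 1.11]), 13.6)
30 False (array([ 5.66,  1.34, 30.25]), array([-0.42,  2.05,  2.31]), 14.0)
35 False (array([ 5.73,  1.3 , 35.21]), array([0.05, 1.83, 2.08]), 14.3)
40 False (array([ 5.73,  1.32, 40.26]), array([-0.99,  1.68,  2.18]), 14.6)
45 False (array([ 5.73,  1.32, 45.23]), array([-0.77,  1.5 ,  2.62]), 14.9)
50 False (array([ 5.74,  1.33, 50.21]), array([0.62, 1.94, 3.54]), 15.2)
54 False (array([ 5.74,  1.32, 54.2 ]), array([1.2 , 2.36, 3.9 ]), 15.5)
57 False (array([ 5.73,  1.31, 57.19]), array([1.05, 2.13, 3.83]), 15.8)
```

Run:
```python
from h import *
print(r.move_straight(tcp(5.75,1.3,-5),Q,.08,max_force=25),where())
r.move_straight(tcp(5.75,1.3,-65),Q,.15);shot("w3")
a=cv2.imread("pics/w3.png");im,d=optics.get_image("scene");b=im[190:310,270:430,::-1]
cv2.imwrite("pics/w3c.png",np.hstack([cv2.resize(a[60:300,220:420],(400,480)),cv2.resize(b,(400,300))[:480] if 0 else cv2.copyMakeBorder(cv2.resize(b,(400,300)),0,180,0,0,0)]))
```

```text
False (array([ 5.71,  0.4 , -4.59]), array([-0.73,  0.08,  0.57]), 16.7)
```

View pics/w3c.png

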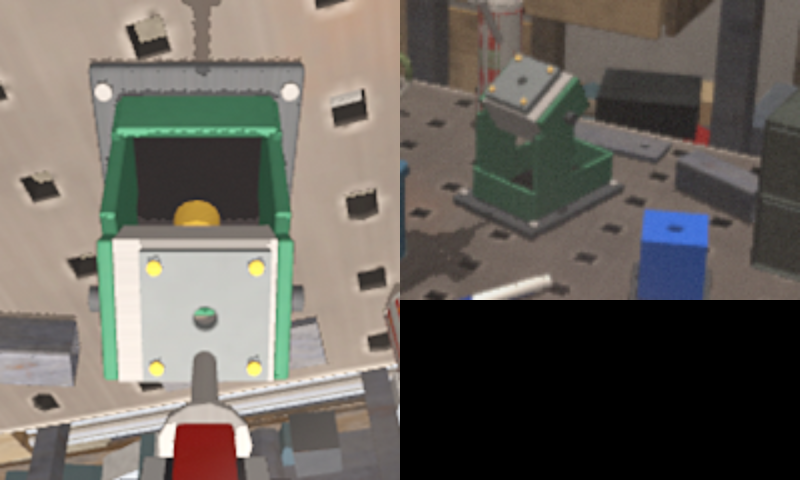

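The hole is now dark, and brass is visible in the bin at about (318,166) full-frame. I'll check its position, then return the punch.

Run:
```python
from h import *
im,P,ok=cloud("w3.npz");L=(P-D[:3,3])@DR;print("insert",np.round(L[166,318]*1e3),np.round(L[168,314:324:3]*1e3).tolist())
p=r.read_state()["eef_pos"];r.move_straight([p[0],p[1],.33],None,.2)
q=np.array([.491257406,.871014353,0,0]);q/=np.linalg.norm(q)
r.reach([.4428,-.2664,.33],q);r.move_straight([.4428,-.2664,.218],q,.12);r.hold(.4);s=shot("w4");print(s["eef_pos"],s["contact_force"],s["time_s"])
cv2.imwrite("pics/w4c.png",cv2.resize(cv2.imread("pics/w4.png")[190:290,255:388],(798,600),interpolation=cv2.INTER_CUBIC))
```

```text
insert [17.  0. 28.] [[18.0, -5.0, 31.0], [18.0, -1.0, 32.0], [18.0, 3.0, 31.0], [19.0, 6.0, 30.0]]
[ 0.44282734 -0.26644459  0.21814379] [ 0.68518286 -0.56897452 -0.89643517] 20.0167
```

View pics/w4c.png

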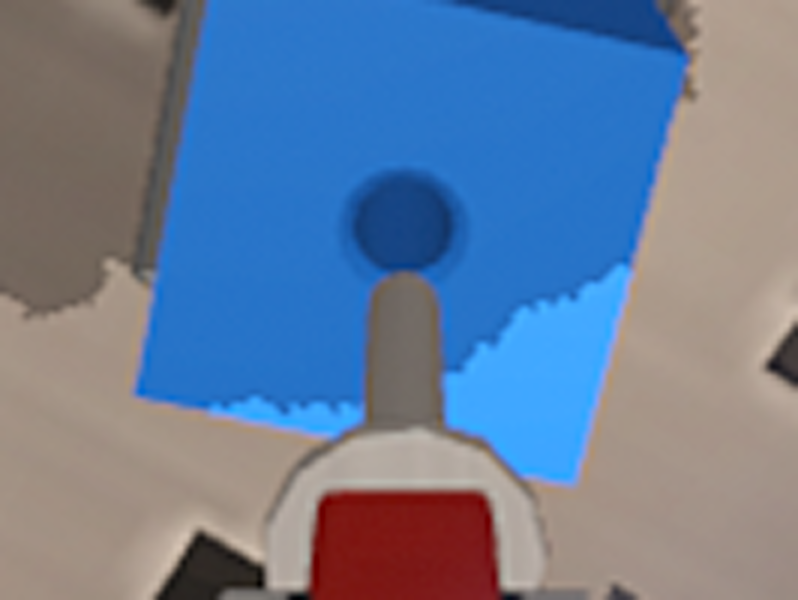

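The pin lines up with the holder hole sideways (columns 404 and 405) and sits about 1–2 mm short in the image-up direction. I'll shift 1 mm and lower it.

Run:
```python
from h import *
s=r.read_state();q=s["eef_rot"];x=Ro.from_quat(q).apply([1,0,0]);o=np.array([.4428,-.2664,0])+.001*x
r.move_straight(o+[0,0,.19],q,.06,max_force=8)
print(r.move_straight(o+[0,0,.126],q,.06,max_force=8),r.read_state()["eef_pos"])
print(r.move_straight(o+[0,0,.1215],q,.015,max_force=6));s=r.read_state();print(s["eef_pos"],s["contact_force"],s["time_s"])
```

```text
False [ 0.44250252 -0.26572432  0.12640455]
True
[ 0.44255889 -0.26577678  0.12324514] [-0.78129143  0.70220837  4.49943328] 22.1917
```

Seating contact came at z = 0.1232, the same height as at the grasp (0.1233), so the collar is home. I'll release and check.

Run:
```python
from h import *
command_gripper(.085);r.hold(.3);p=r.read_state()["eef_pos"]
print(r.move_straight([p[0],p[1],.28],None,.1));r.hold(.5);s=shot("w5");print(s["contact_force"],s["time_s"])
im,P,ok=cloud("w5.npz");H,S,V=cv2.split(cv2.cvtColor(im,cv2.COLOR_RGB2HSV));N=ok&(np.hypot(P[...,0]-.4428,P[...,1]+.266)<.03)&(P[...,2]<.2)
t=P[N&(P[...,2]>.148)];print("head",len(t),np.percentile(t,[5,50,95],axis=0))
im,d=optics.get_image("scene");b=im[190:310,270:430,::-1]
cv2.imwrite("pics/w5c.png",np.hstack([cv2.resize(cv2.imread("pics/w5.png")[150:350,230:430],(400,400)),cv2.resize(b,(400,300))[:,:400] if 0 else cv2.copyMakeBorder(cv2.resize(b,(400,300)),0,100,0,0,0)]))
```

```text
False
[ 0.294367   -0.34674382 -0.33350757] 25.4
head 319 [[ 0.43614624 -0.27105544  0.15027346]
 [ 0.44231201 -0.26458136  0.15284067]
 [ 0.44866475 -0.25836668  0.1539571 ]]
```

View pics/w5c.png

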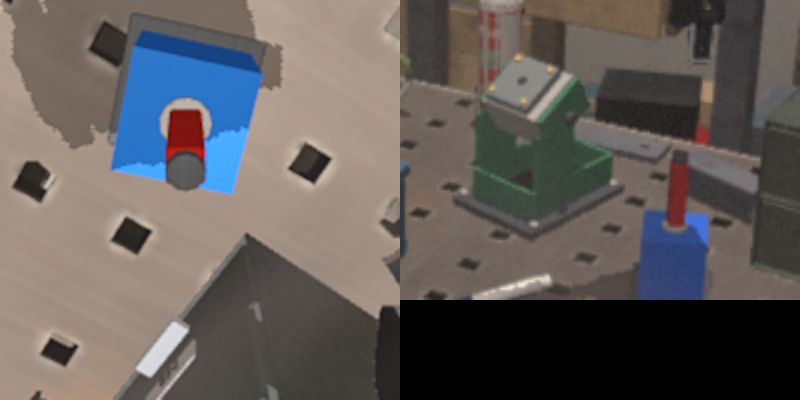

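The punch stands upright with its collar on the holder. The head is at z = 0.153 against 0.152 expected, and centred within about 1.5 mm. I'll hand in.

```bash
python3 -c "
from workcell import r
print(r.finish_job())"
```

```text
the job is handed in; nothing more can be done
None
```

I handed the job in at about 25 s of the 72 s limit; no pass or fail result came back: the insert lies in the bin, and the punch stands upright and home in its holder, released.

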